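# Touch-latch lid: press the condiment box open and swing its lid right back

### The job

Open the black condiment box on the tray with a fingertip: press down on the ribbed pad at the free end of its lid to trip the touch catch and take the finger away so that the spring lets the lid stand ajar, then push the free edge up and over until the lid rests right back against its stop. Nothing is gripped or lifted: the box stays in its place on the tray, and the glasses, bottle and chopsticks are left alone.

Things in the scene. Friction and masses are not known exactly. Their poses are not given: they have to be found in the camera images.
- tray: bamboo tray, 370 x 480 mm, floor 8 mm thick, rim 22 mm high; origin under its centre on the table, z up. It is fixed to the table; the box, bottle, glasses and chopsticks stand loose on its floor
- box: black plastic condiment box standing loose on the tray, 140 (its x) x 104 (its y) x 72 mm high with the lid shut, about 0.8 kg; origin at the centre of its underside, z up. Lid hinged along its +x end; touch catch inside its -x end, which roughly faces the robot. Its walls end 5 mm below the lid, so that the lid can be pushed in
- lid (a joint): angle of the box's lid, rad: 0 shut and caught, negative pushed in (stop -0.030, 4 mm at the free edge), growing as it opens. Once tripped and let go, a spring lifts it and it rests ajar at about 0.45, free edge some 60 mm up. From there it swings freely, damped: let go below upright it sinks back to ajar, let go past about 1.65 it falls back within 2 s to its stop at 1.87, fully open
- lid_pad (a point): on top of the lid, middle of its ribbed thumb pad, 18 mm in from the free edge, 124 mm from the hinge axis: the place to press. About 5 N trips the catch, at a lid angle of about -0.018; the lid rises only as the finger is taken away, and the catch does not catch again. The point moves with the lid
- lid_edge (a point): middle of the lid's free edge, half-way through the 6 mm thick panel, 142 mm from the hinge axis; the edge is 104 mm wide and overhangs the box's end wall by 6 mm. It moves with the lid; its x axis points from it towards the hinge. Underneath, mid-width, the 12 mm wide hook of the catch hangs 36 mm down from the lid, 38 to 47 mm in from this edge
- lid_hinge (a point): middle of the lid's hinge axis (along the box's y), 69 mm above the box's underside and 66 mm from its centre towards +x
- bottle: empty green glass bottle with twist cap, diameter 65, height 214 mm, upright and loose; origin at the centre of its underside. Bystander
- glass1: frosted soju glass, rim diameter 52, height 62 mm, upright and loose; origin at the centre of its underside. Bystander
- glass2: frosted soju glass, rim diameter 52, height 62 mm, upright and loose; origin at the centre of its underside. Bystander
- glass3: frosted soju glass, rim diameter 52, height 62 mm, upright and loose; origin at the centre of its underside. Bystander
- glass4: frosted soju glass, rim diameter 52, height 62 mm, upright and loose; origin at the centre of its underside. Bystander
- chopstick1: stainless chopstick, 230 mm long (its y), 6 mm wide, 4 mm thick, lying loose on the tray; origin under its middle. Bystander
- chopstick2: stainless chopstick, 230 mm long (its y), 6 mm wide, 4 mm thick, lying loose on the tray; origin under its middle. Bystander
Not all that is in view belongs to the job. What is meant by the box is not green or pink, and is the larger of those in its own colour.

How it is judged:
By the outcome, as a careful person would: the job done as asked, in the order asked, and still so for the second after the job is handed in, with the robot touching nothing.
It also fails if it takes over 50 s, if anything falls off the work surface, if the arm or the gripper's body presses on something with over 40 N, if the wrist force passes 120 N, or if a joint passes its speed limit or range.

### The arm

A 7-joint arm with a two-finger parallel gripper is mounted at the origin on the work surface. World frame = base frame: x ahead of the robot, y to its left, z up, the work surface at z = 0. Lengths are in m, angles in rad, forces in N, time in s.
With the tool pointing down it reaches from about 0.4 to 0.9 m from the base axis. Payload 5.5 kg.
Tool frame: the origin (TCP) lies between the finger pads; the fingertips stand arm.tip_reach ahead of it and the grasp point (between the pads) lies 2 mm behind it (arm.tip_reach is the distance from the TCP to the fingertips, in m); z points along the fingers, y is the line along which they close (so a half turn about z gives the same grasp; the last joint's range is limited). The gripper opens to 85 mm and grips with 20 to 120 N. Pads are 22 mm wide; open, the fingers measure 114 mm over their backs; the gripper's body (76 mm by 85 mm) begins 54 mm behind the grasp point. The pads swing forward as they close: fully open they stand 13 mm farther back than shut.
Start: joints at [1.495, 0.501, -0.427, 1.55, 0.221, 1.138, -0.21], TCP at [0.216, -0.613, 0.248] pointing down, gripper open.
Joint ranges: [-2.88, 2.88], [-0.31, 2.03], [-1.54, 1.56], [0.2, 2.42], [-1.41, 4.55], [0.19, 2.02], [-2.57, 2.57]. Speed limits (rad/s): [2.57, 2.57, 3.14, 3.14, 3.14, 3.14, 3.14].

### API

Orientations are given as a 3x3 rotation matrix whose columns are the frame's x, y, z axes.
In Python, from cell import arm gives the robot as it stands.
- The arm moves only by the tool step_arm, never from a script. Its argument "steps" is a list of rows, each a list of 7 numbers: the shift along the tool's x, y, z in mm, then the turn, a rotation vector about the tool's x, y, z in degrees, then the closure, from 0 (fully open) to 1 (shut). In form: [[dx, dy, dz, rx, ry, rz, jaw], ...]. A call has 1 to 10 rows; each row shifts and turns the commanded pose from where the row before left it, along the tool's axes as they then stand; what a row does not reach is not made up. A row lasts 1/10 s, in which the tool goes at most 50 mm and 8.59 degrees, less where a joint would pass 70% of its speed; a pose out of reach is approached as far as the arm can. A call with a gripper value outside its range is refused whole. The fingers move at their own pace and stop on an object; "grip_force" is the grip in N (left out, the last holds). Time passes only in rows, so rows that do not move let the fingers close. It gives the time, the measured TCP pose, the force, the opening and the grip force at its end, in the units of the state.
- arm.observe(): the state, without advancing time (a new reading comes with each control period).
- arm.grab_frame(name): name is "side" or "top"; returns a dict with "img" (420x560x3 uint8, blue, green, red), "mtx" (3x3 intrinsics, pixels), "pose" (4x4, takes a point from camera to world coordinates). Camera axes: x right, y down, z forward; pixel columns grow to the right and rows downward; lengths in m; the calibration is good to about 2 mm. A picture is of the moment at which its call begins. There is no depth.
- arm.finish_job(): hands the job in; it is judged then, once.
Trained networks look in a picture, given as the dict that the camera call returned (one of the last four; its "shot" number tells which), for a name from the list of things; names that differ only in an ending like _2 or _b are one class to them, and where a whole thing is asked for, a point or a joint stands for the part that bears it (a point fixed in the world has none). Each returns a list of dicts, best first, with "score" (0 to 1); they miss things now and then, are a little off and sometimes report something else, mostly with a low value. They report only what shows in the picture. A call takes as long as a camera call. They do not tell look-alikes from the thing itself.
- arm.search_frame(picture, name): "box" ([centre column, centre row, width, height] in pixels, round what is visible of it).
- arm.masks_of(picture, name): "pixels" (420x560 bool, what is visible of it) and "box" ([centre column, centre row, width, height] in pixels, round what is visible of it).
The state is a dict: "time_s": time; "q": joint angles; "qd": joint speeds; "joint_efforts": joint torques, N m; "eef_pos": TCP position; "orientation": TCP orientation; "wrist_force": force on the tool from outside, world axes, zero at the start; "ft_torque": the same for the moment, N m; "finger_gap": finger opening in m; "grip_force": force on a finger pad.
Only numpy, scipy, OpenCV 4.12 (cv2) and the standard library are available. Lean on these libraries where they do the work, as an engineer would, in place of code of your own. Each camera call takes 0.05 s, during which the arm holds its last target. There are 200 camera calls.

## Working session

There is one attempt and no reset: what is moved stays moved. The work goes in short steps, Python scripts to look and compute and a tool call to move; the robot and the scene stay as the last step left them, time stands still between calls to the robot, and variables do not carry over. Pictures are saved under pics/ and viewed, at most 10 in all, crops included, and the job is handed in when it is done.

Besides the shell and the picture viewer there is one more tool, called after "Call:" as name(argument=value, ...) on one line, values as JSON. step_arm: Moves the arm, as the interface text tells. Its arguments: {"type":"object","properties":{"steps":{"type":"array","items":{"type":"array","items":{"type":"number"}}},"grip_force":{"type":"number"}},"required":["steps"]}

```bash
mkdir -p pics; ls
python3 - <<'E'
from cell import arm
import cv2,numpy as np
o=arm.observe(); print(o['eef_pos'],o['orientation'],o['finger_gap'],arm.tip_reach,o['wrist_force'])
for c in ['top','side']:
    f=arm.grab_frame(c); cv2.imwrite(f'pics/{c}0.png',f['img']); print(c,f['mtx'].tolist(),np.round(f['pose'],4).tolist())
    for n in ['box','tray','lid','lid_pad','bottle','glass1','chopstick1']:
        print(n,[(np.round(d['box']).tolist(),round(d['score'],2)) for d in arm.search_frame(f,n)])
E
```

```text
pics
[ 0.21574932 -0.61246153  0.24726229] [[ 9.43150281e-01  3.32366070e-01 -5.86149671e-04]
 [ 3.32366582e-01 -9.43148493e-01  1.83697315e-03]
 [ 5.77213674e-05 -1.92735830e-03 -9.99998141e-01]] 0.0854190082284595 0.017 [0.14085395 0.58173183 0.45276813]
top [[427.78271320209024, 0.0, 281.74883377457166], [0.0, 427.78271320209024, 207.94656032109938], [0.0, 0.0, 1.0]] [[-0.0224, -0.9928, 0.118, 0.3542], [-0.9997, 0.023, 0.003, -0.0728], [-0.0057, -0.1179, -0.993, 1.084], [0.0, 0.0, 0.0, 1.0]]
box [([298.0, 176.0, 60.0, 74.0], 0.95), ([400.0, 270.0, 72.0, 64.0], 0.85), ([161.0, 297.0, 40.0, 46.0], 0.82), ([181.0, 183.0, 46.0, 32.0], 0.71), ([395.0, 175.0, 52.0, 50.0], 0.58)]
tray [([241.0, 184.0, 196.0, 150.0], 0.91)]
lid [([398.0, 173.0, 45.0, 44.0], 0.72), ([298.0, 178.0, 63.0, 69.0], 0.65), ([403.0, 272.0, 69.0, 62.0], 0.61), ([161.0, 298.0, 36.0, 46.0], 0.59)]
lid_pad [([403.0, 272.0, 68.0, 64.0], 0.66), ([300.0, 180.0, 54.0, 66.0], 0.61), ([395.0, 174.0, 51.0, 43.0], 0.58), ([162.0, 298.0, 40.0, 44.0], 0.58)]
bottle [([184.0, 184.0, 42.0, 38.0], 0.68), ([240.0, 229.0, 19.0, 23.
[... 632 characters left out ...]
)]
tray [([214.0, 265.0, 273.0, 203.0], 0.72), ([260.0, 193.0, 69.0, 46.0], 0.46)]
lid [([322.0, 152.0, 49.0, 24.0], 0.96), ([254.0, 367.0, 68.0, 62.0], 0.95), ([403.0, 188.0, 53.0, 45.0], 0.93), ([261.0, 192.0, 69.0, 39.0], 0.87)]
lid_pad [([260.0, 193.0, 67.0, 34.0], 0.94), ([400.0, 188.0, 51.0, 41.0], 0.91), ([252.0, 367.0, 71.0, 62.0], 0.82), ([321.0, 152.0, 48.0, 25.0], 0.71), ([257.0, 292.0, 78.0, 70.0], 0.55)]
bottle [([176.0, 248.0, 41.0, 97.0], 0.66), ([261.0, 193.0, 71.0, 38.0], 0.23)]
glass1 [([206.0, 228.0, 26.0, 33.0], 0.97), ([229.0, 246.0, 25.0, 32.0], 0.92), ([181.0, 214.0, 20.0, 29.0], 0.81), ([260.0, 262.0, 27.0, 36.0], 0.62)]
chopstick1 [([284.0, 275.0, 68.0, 61.0], 0.53)]
```

View pics/top0.png

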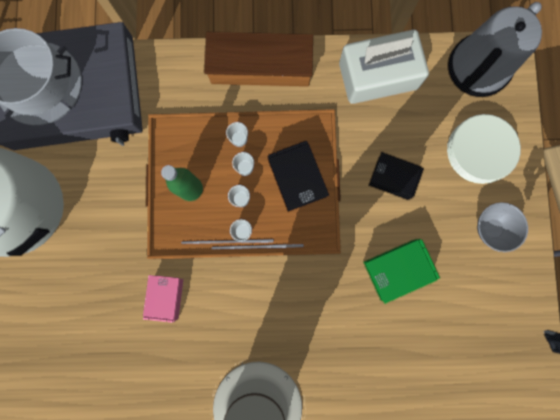

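View pics/side0.png

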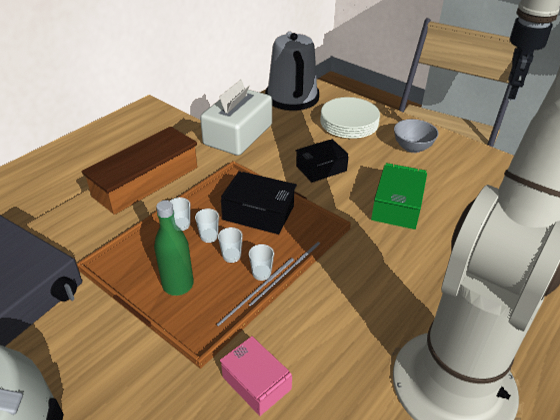

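The top picture has four candidate boxes: large black on the tray (298,176), small black (397,175), green (401,270) and pink (162,298). The one meant is the large black one on the tray, because it is not green or pink and is the larger of the two black ones. Its ribbed pad shows at about (306,196). I'll confirm it in a crop and fit its pose.

```bash
cat > h.py <<'E'
from cell import arm
import cv2,numpy as np
from scipy.optimize import minimize
def proj(f,P):
    T=np.linalg.inv(f['pose']); p=(T[:3,:3]@np.asarray(P,float).T+T[:3,3:]).T
    p=p@f['mtx'].T; return p[:,:2]/p[:,2:]
def ray(f,uv,z):
    d=f['pose'][:3,:3]@np.linalg.solve(f['mtx'],[uv[0],uv[1],1]); c=f['pose'][:3,3]
    return c+d*(z-c[2])/d[2]
def boxpts(p):
    c,s=np.cos(p[2]),np.sin(p[2])
    L=[(x,y,z) for x in(-.070,.070) for y in(-.052,.052) for z in(.008,.066)]+[(x,y,z) for x in(-.076,.070) for y in(-.052,.052) for z in(.074,.080)]
    return np.array([(p[0]+c*x-s*y,p[1]+s*x+c*y,z) for x,y,z in L])
E
python3 - <<'E'
from h import *
fs=[arm.grab_frame('top'),arm.grab_frame('side')]
ms=[];
for f,ctr in zip(fs,[(298,176),(259,205)]):
    L=[m for m in arm.masks_of(f,'box') if abs(m['box'][0]-ctr[0])<15 and abs(m['box'][1]-ctr[1])<15]
    print([(m['box'],m['score'],m['pixels'].sum()) for m in L]); ms.append(L[0]['pixels'] if L else None)
pad=ray(fs[0],(306,196),.08); print('pad',pad)
S=4
def render(f,p):
    im=np.zeros((420*S,560*S),np.uint8); h=cv2.convexHull((proj(f,boxpts(p))*S).astype(np.float32))
    cv2.fillConvexPoly(im,np.round(h).astype(np.int32),1); return im>0
big=[None if m is None else cv2.resize(m.astype(np.uint8),None,fx=S,fy=S,interpolation=0)>0 for m in ms]
def cost(p,w=(1,1)): return sum(k*(1-(render(f,p)&m).sum()/(render(f,p)|m).sum()) for f,m,k in zip(fs,big,w) if m is not None)
c=ray(fs[0],(298,176),.05); yaw=np.arctan2(*(c-pad)[1::-1]); print(c,yaw)
for w in((1,1),(1,0),(0,1)):
    b=min((minimize(cost,[c[0],c[1],yaw+d],args=(w,),method='Nelder-Mead',options=dict(initial_simplex=np.array([[c[0],c[1],yaw+d]]*4)+np.vstack([np.zeros(3),np.diag([.01,.01,.15])]))) for d in(-.3,0,.3)),key=lambda r:r.fun); print(w,b.x,b.fun)
    if w==(1,1): p=b.x
v=[]
for f,(u,w) in zip(fs,[(298,176),(259,205)]):
    im=f['img'].copy(); q=proj(f,boxpts(p))
    im=cv2.resize(im[w-50:w+50,u-50:u+50],None,fx=4,fy=4,interpolation=cv2.INTER_CUBIC)
    for a in q: cv2.circle(im,tuple(int(t) for t in ((a-[u-50,w-50]+.5)*4)),2,(0,255,255),-1)
    v.append(im)
cv2.imwrite('pics/crop.png',np.hstack(v))
E
```

```text
[([297.6, 174.3, 61.2, 68.7], 0.58, np.int64(2664))]
[([257.5, 205.3, 73.4, 64.7], 0.83, np.int64(3364))]
pad [ 0.50064281 -0.12789486  0.08      ]
[ 0.55507227 -0.11135471  0.05      ] 0.29501467705149814
(1, 1) [ 0.5556974  -0.1084723   0.35855062] 0.08356784310730836
(1, 0) [ 0.55510172 -0.1085004   0.35942571] 0.036404463799673326
(0, 1) [ 0.55604132 -0.10864781  0.35594031] 0.044603856671046604
```

View pics/crop.png

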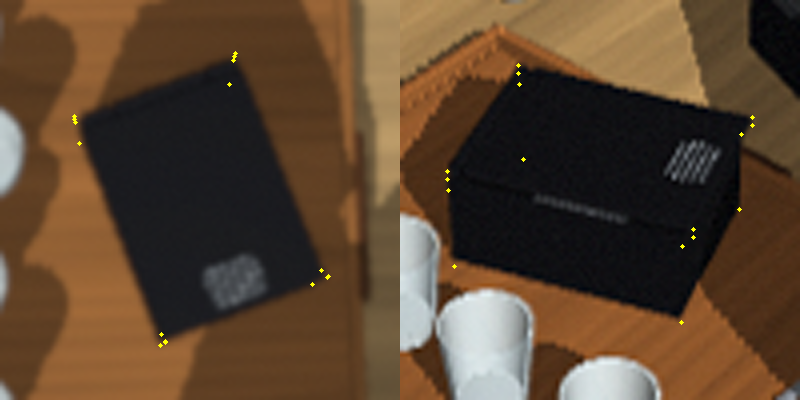

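The crop confirms it. The large black box has its ribbed pad at the end facing the robot, the fitted outline matches in both views, and the pad ray (0.501,-0.128) agrees with the fit (0.501,-0.129). I'll move above the pad with the jaws shutting.

Call:
step_arm(steps=[[30,-25,0,0,0,0,1],[30,-25,0,0,0,0,1],[30,-25,0,0,0,0,1],[30,-25,0,0,0,0,1],[30,-25,0,0,0,0,1],[30,-25,0,0,0,0,1],[30,-25,0,0,0,0,1],[30,-25,0,0,0,0,1],[30,-25,0,0,0,0,1],[30,-25,0,0,0,-1.1,1]])

```text
time_s: 2.0
eef_pos: [0.4166, -0.2762, 0.2486]
orientation: [[0.937, 0.351, 0.0], [0.351, -0.937, -0.001], [0.0, 0.001, -1.0]]
wrist_force: [0.3, 0.2, 0.1]
finger_gap: 0.0001
grip_force: 0.0
```

```bash
cat >> h.py <<'E'
B=np.array([.5557,-.1085,.358])
def w2b(P):  # world point -> box frame, mm (z above table)
    c,s=np.cos(B[2]),np.sin(B[2]); d=np.asarray(P)[:2]-B[:2]
    return np.round(1e3*np.array([c*d[0]+s*d[1],-s*d[0]+c*d[1],P[2]]),1)
def status():
    o=arm.observe(); R=o['orientation']; p=np.array(o['eef_pos'])
    print('t',round(o['time_s'],2),'tcp_box',w2b(p),'tip_box',w2b(p+.017*R[:,2]),'tilt deg',round(np.degrees(np.arccos(-R[2,2])),1),'az_x',round(np.arctan2(R[1,0],R[0,0]),3),'F',np.round(o['wrist_force'],1),'gap',round(o['finger_gap'],4)); print('q',np.round(o['q'],2)); return o,R,p
E
python3 -c "
from h import *
o,R,p=status()
print('to above pad in tool mm', 1e3*R.T@(np.array([.5014,-.1288,.117])-p))"
```

```text
t 2.0 tcp_box [-189.1 -108.3  248.6] tip_box [-189.1 -108.3  231.6] tilt deg 0.0 az_x 0.358 F [0.3 0.2 0.1] gap 0.0001
q [ 1.07  0.25 -0.62  1.92  0.17  1.03 -0.84]
to above pad in tool mm [ 131.09004463 -108.40113951  131.55310746]
```

Call:
step_arm(steps=[[26,-21.6,0,0,0,0,1],[26,-21.6,0,0,0,0,1],[26,-21.6,15,0,0,0,1],[26,-21.6,20,0,0,0,1],[27,-22,20,0,0,0,1],[0,0,20,0,0,0,1],[0,0,20,0,0,0,1],[0,0,20,0,0,0,1],[0,0,13,0,0,0,1],[0,0,0,0,0,0,1]])

```text
time_s: 3.0
eef_pos: [0.4994, -0.1299, 0.1188]
orientation: [[0.937, 0.35, -0.003], [0.351, -0.937, 0.001], [-0.002, -0.002, -1.0]]
wrist_force: [-0.3, -0.4, 0.7]
finger_gap: 0.0003
grip_force: 0.0
```

```bash
python3 -c "
from h import *
o,R,p=status()
v=[]
for c,n,s in(('top',1,0),('side',1,0)):
    f=arm.grab_frame(c); u,w=proj(f,[[.50,-.13,.09]])[0].astype(int)
    im=f['img'].copy(); w=min(max(w,70),350); u=min(max(u,70),490)
    v.append(cv2.resize(im[w-70:w+70,u-70:u+70],(400,400),interpolation=cv2.INTER_CUBIC))
cv2.imwrite('pics/c2.png',np.hstack(v))"
```

```text
t 3.0 tcp_box [-60.3  -0.3 118.8] tip_box [-60.3  -0.2 101.8] tilt deg 0.2 az_x 0.358 F [-0.3 -0.4  0.7] gap 0.0003
q [ 0.7   0.48 -0.61  1.98  0.38  0.8  -1.34]
```

View pics/c2.png

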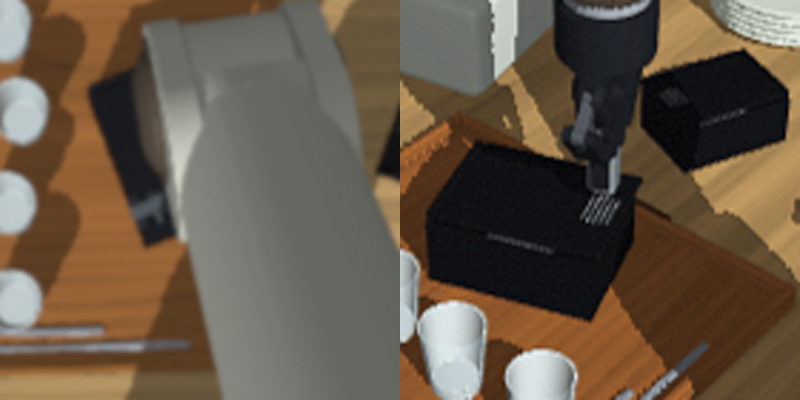

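In the side crop the shut fingertip (603,190) hangs just above the ribbed pad (600,208). I'll press down gently, checking the force.

Call:
step_arm(steps=[[2,0,8,0,0,0,1],[0,0,8,0,0,0,1],[0,0,3,0,0,0,1],[0,0,1,0,0,0,1],[0,0,1,0,0,0,1],[0,0,0,0,0,0,1]])

```text
time_s: 3.7
eef_pos: [0.5025, -0.1294, 0.0993]
orientation: [[0.937, 0.35, 0.0], [0.35, -0.937, -0.0], [0.0, 0.0, -1.0]]
wrist_force: [-0.3, -0.1, 0.0]
finger_gap: -0.0
grip_force: 0.0
```

Call:
step_arm(steps=[[0,0,1,0,0,0,1],[0,0,1,0,0,0,1],[0,0,0,0,0,0,1]])

```text
time_s: 4.0
eef_pos: [0.5026, -0.1294, 0.0974]
orientation: [[0.937, 0.35, 0.0], [0.35, -0.937, -0.0], [0.0, 0.0, -1.0]]
wrist_force: [0.9, -0.3, 0.3]
finger_gap: -0.0001
grip_force: 0.3
```

Call:
step_arm(steps=[[0,0,1,0,0,0,1],[0,0,1,0,0,0,1],[0,0,0,0,0,0,1]])

```text
time_s: 4.3
eef_pos: [0.5026, -0.1295, 0.0955]
orientation: [[0.937, 0.35, 0.0], [0.35, -0.937, -0.0], [0.0, 0.0, -1.0]]
wrist_force: [-1.1, -0.6, 3.3]
finger_gap: 0.0
grip_force: 1.9
```

Call:
step_arm(steps=[[0,0,0.7,0,0,0,1],[0,0,0.5,0,0,0,1],[0,0,0,0,0,0,1]])

```text
time_s: 4.6
eef_pos: [0.5026, -0.1295, 0.0943]
orientation: [[0.937, 0.35, 0.0], [0.35, -0.937, -0.0], [0.0, 0.0, -1.0]]
wrist_force: [-1.4, -0.1, 4.6]
finger_gap: 0.0004
grip_force: 2.5
```

Call:
step_arm(steps=[[0,0,0.5,0,0,0,1],[0,0,0.3,0,0,0,1],[0,0,0,0,0,0,1]])

```text
time_s: 4.9
eef_pos: [0.5026, -0.1295, 0.0936]
orientation: [[0.937, 0.35, 0.0], [0.35, -0.937, -0.0], [0.0, 0.0, -1.0]]
wrist_force: [-1.0, -0.0, 5.7]
finger_gap: -0.0004
grip_force: 2.6
```

Call:
step_arm(steps=[[0,0,-10,0,0,0,1],[0,0,-20,0,0,0,1],[0,0,-25,0,0,0,1],[0,0,-25,0,0,0,1],[-5,0,-25,0,0,0,1],[-20,0,-10,0,0,0,1],[-25,0,0,0,0,0,1],[-25,0,0,0,0,0,1],[-20,0,0,0,0,0,1],[0,0,0,0,0,0,1]])

```text
time_s: 5.9
eef_pos: [0.4108, -0.1638, 0.2083]
orientation: [[0.938, 0.348, -0.002], [0.348, -0.938, -0.001], [-0.003, 0.0, -1.0]]
wrist_force: [-0.4, 0.3, 0.3]
finger_gap: -0.0001
grip_force: 0.0
```

```bash
python3 -c "
from h import *
o,R,p=status()
v=[]
for c in('top','side'):
    f=arm.grab_frame(c); u,w=proj(f,[[.50,-.13,.11]])[0].astype(int)
    v.append(cv2.resize(f['img'][w-70:w+70,u-70:u+70],(400,400),interpolation=cv2.INTER_CUBIC))
cv2.imwrite('pics/c3.png',np.hstack(v))"
```

```text
t 5.9 tcp_box [-155.1   -1.   208.3] tip_box [-155.1   -1.1  191.3] tilt deg 0.1 az_x 0.355 F [-0.4  0.3  0.3] gap -0.0001
q [ 0.95  0.21 -0.7   2.08  0.17  0.91 -1.06]
```

View pics/c3.png

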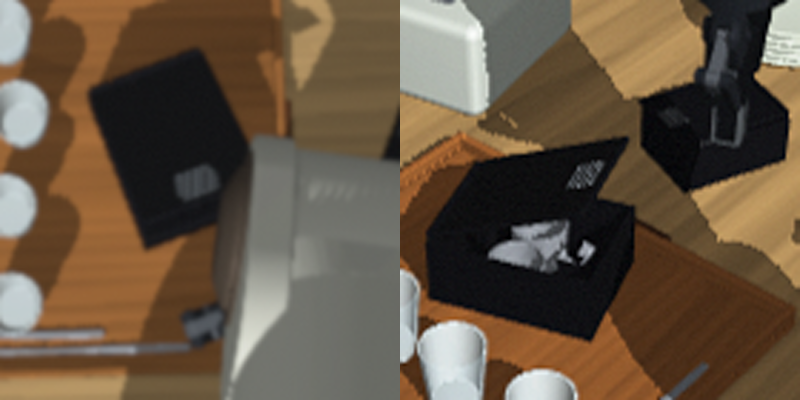

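The lid stands ajar, with its free edge at (627,140) in the side crop, and the box has not moved. Next I'll tilt the tool forward about its y axis so the fingertip can go under the edge, and shift it 25 mm sideways to clear the hook.

Call:
step_arm(steps=[[0,5,0,0,5,0,1],[0,5,0,0,5,0,1],[0,5,0,0,5,0,1],[0,5,0,0,5,0,1],[0,5,0,0,5,0,1],[0,0,0,0,5,0,1],[0,0,0,0,5,0,1],[0,0,0,0,5,0,1],[0,0,0,0,0,0,1]])

```text
time_s: 6.9
eef_pos: [0.4216, -0.1866, 0.2076]
orientation: [[0.719, 0.348, 0.602], [0.264, -0.938, 0.226], [0.643, -0.003, -0.766]]
wrist_force: [-0.4, -0.5, -0.2]
finger_gap: -0.0002
grip_force: 0.0
```

```bash
python3 -c "
from h import *
o,R,p=status(); print(R.round(3))"
```

```text
t 6.9 tcp_box [-153.   -26.1  207.6] tip_box [-142.   -26.1  194.5] tilt deg 40.0 az_x 0.352 F [-0.4 -0.5 -0.2] gap -0.0002
q [ 1.62  0.2  -0.86  2.36 -1.01  0.57  0.42]
[[ 0.719  0.348  0.602]
 [ 0.264 -0.938  0.226]
 [ 0.643 -0.003 -0.766]]
```

Call:
step_arm(steps=[[-3,0,17,0,0,0,1],[-3,0,17,0,0,0,1],[-3,0,17,0,0,0,1],[-3,0,17,0,0,0,1],[-3,0,17,0,0,0,1],[-3,0,17,0,0,0,1],[0,0,0,0,0,0,1]])

```text
time_s: 7.6
eef_pos: [0.4728, -0.1657, 0.1185]
orientation: [[0.717, 0.353, 0.601], [0.268, -0.936, 0.23], [0.643, -0.004, -0.766]]
wrist_force: [-0.7, 0.4, -0.4]
finger_gap: 0.0003
grip_force: 0.0
```

```bash
python3 -c "
from h import *
o,R,p=status()
v=[]
for c in('top','side'):
    f=arm.grab_frame(c); u,w=proj(f,[[.50,-.13,.11]])[0].astype(int)
    v.append(cv2.resize(f['img'][w-70:w+70,u-70:u+70],(400,400),interpolation=cv2.INTER_CUBIC))
cv2.imwrite('pics/c4.png',np.hstack(v))"
```

```text
t 7.6 tcp_box [-97.6 -24.5 118.5] tip_box [-86.7 -24.5 105.4] tilt deg 40.0 az_x 0.357 F [-0.7  0.4 -0.4] gap 0.0003
q [ 1.46  0.55 -0.9   2.36 -1.27  0.19  0.73]
```

View pics/c4.png

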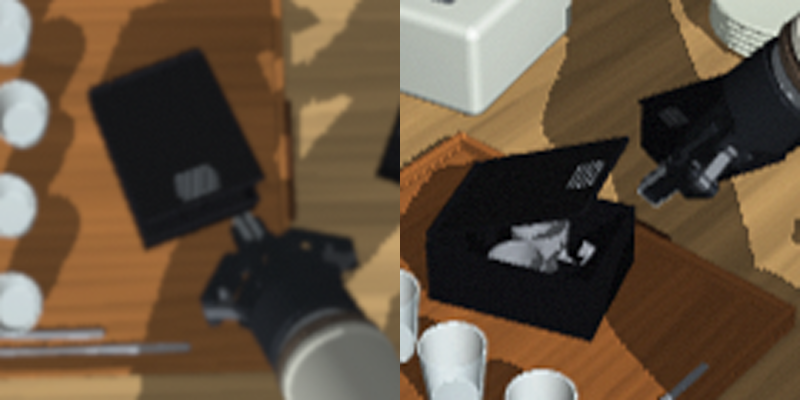

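The tilted fingertip, at (245,225) in the top crop and (650,190) in the side crop, is in front of and below the lid's free edge, clear of everything. I'll move it in under the edge.

Call:
step_arm(steps=[[7,0,4,0,0,0,1],[7,0,4,0,0,0,1],[7,0,4,0,0,0,1],[7,0,3,0,0,0,1],[0,0,0,0,0,0,1]])

```text
time_s: 8.2
eef_pos: [0.5009, -0.1567, 0.1258]
orientation: [[0.717, 0.352, 0.601], [0.271, -0.936, 0.225], [0.642, 0.002, -0.767]]
wrist_force: [-0.2, -0.5, -0.5]
finger_gap: 0.0
grip_force: 0.1
```

```bash
python3 -c "
from h import *
o,R,p=status()"
```

```text
t 8.2 tcp_box [-68.2 -26.  125.8] tip_box [-57.3 -26.  112.8] tilt deg 39.9 az_x 0.361 F [-0.2 -0.5 -0.5] gap 0.0
q [ 1.34  0.52 -0.85  2.33 -1.33  0.19  0.72]
```

```bash
python3 -c "
import numpy as np
def pose(a,t):
    x=np.array([np.cos(t),np.sin(t)]);z=np.array([np.sin(t),-np.cos(t)])
    return np.array([66,77])+122*np.array([-np.cos(a),np.sin(a)])-11*x-17*z,x,z
A=np.linspace(.358,1.72,25);T=np.radians(np.linspace(40,10,25))
P=[pose(a,t) for a,t in zip(A,T)];print(P[0][0],P[-1][0])
for k in range(24):
    d=P[k+1][0]-P[k][0];print(round(A[k+1],2),np.round(d@P[k][1],1),np.round(d@P[k][2],1),np.round(np.degrees(T[k+1]-T[k]),2))
"
```

```text
[-67.61901722 125.70110366] [ 70.35048113 212.4761533 ]
0.41 6.5 -3.5 -1.25
0.47 6.6 -3.3 -1.25
0.53 6.7 -3.0 -1.25
0.58 6.8 -2.8 -1.25
0.64 6.9 -2.6 -1.25
0.7 7.0 -2.4 -1.25
0.76 7.0 -2.1 -1.25
0.81 7.1 -1.9 -1.25
0.87 7.1 -1.7 -1.25
0.93 7.2 -1.4 -1.25
0.98 7.2 -1.2 -1.25
1.04 7.3 -0.9 -1.25
1.1 7.3 -0.7 -1.25
1.15 7.3 -0.5 -1.25
1.21 7.3 -0.2 -1.25
1.27 7.3 0.0 -1.25
1.32 7.3 0.3 -1.25
1.38 7.3 0.5 -1.25
1.44 7.2 0.7 -1.25
1.49 7.2 1.0 -1.25
1.55 7.1 1.2 -1.25
1.61 7.1 1.5 -1.25
1.66 7.0 1.7 -1.25
1.72 7.0 1.9 -1.25
```

Call:
step_arm(steps=[[6.5,0,-3.5,0,-1.25,0,1],[6.6,0,-3.3,0,-1.25,0,1],[6.7,0,-3,0,-1.25,0,1],[6.8,0,-2.8,0,-1.25,0,1],[6.9,0,-2.6,0,-1.25,0,1],[7,0,-2.4,0,-1.25,0,1],[7,0,-2.1,0,-1.25,0,1],[7.1,0,-1.9,0,-1.25,0,1]])

```text
time_s: 9.0
eef_pos: [0.5291, -0.1459, 0.1742]
orientation: [[0.813, 0.35, 0.466], [0.304, -0.937, 0.174], [0.497, 0.0, -0.868]]
wrist_force: [-0.2, -0.4, -0.7]
finger_gap: 0.0004
grip_force: 0.1
```

```bash
python3 -c "
from h import *
o,R,p=status()
f=arm.grab_frame('side'); u,w=proj(f,[[.52,-.13,.15]])[0].astype(int)
cv2.imwrite('pics/c5.png',cv2.resize(f['img'][w-75:w+75,u-75:u+75],(500,500),interpolation=cv2.INTER_CUBIC))"
```

```text
t 9.0 tcp_box [-38.  -25.8 174.2] tip_box [-29.5 -25.8 159.5] tilt deg 29.8 az_x 0.358 F [-0.2 -0.4 -0.7] gap 0.0004
q [ 0.77  0.27 -0.37  2.2  -0.72  0.41 -0.15]
```

View pics/c5.png

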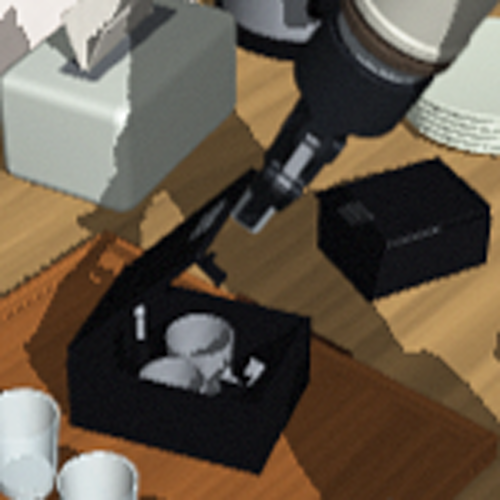

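The lid is riding up on the fingertip (245,215), the hook at (210,268) is clear, and the box is in place. I'll continue along the arc.

Call:
step_arm(steps=[[7.1,0,-1.7,0,-1.25,0,1],[7.2,0,-1.4,0,-1.25,0,1],[7.2,0,-1.2,0,-1.25,0,1],[7.3,0,-0.9,0,-1.25,0,1],[7.3,0,-0.7,0,-1.25,0,1],[7.3,0,-0.5,0,-1.25,0,1],[7.3,0,-0.2,0,-1.25,0,1],[7.3,0,0,0,-1.25,0,1]])

```text
time_s: 9.85
eef_pos: [0.5751, -0.1286, 0.2044]
orientation: [[0.881, 0.351, 0.317], [0.33, -0.937, 0.12], [0.339, -0.001, -0.941]]
wrist_force: [0.3, -0.5, 0.5]
finger_gap: -0.0001
grip_force: 0.1
```

Call:
step_arm(steps=[[7.3,0,0.3,0,-1.25,0,1],[7.3,0,0.5,0,-1.25,0,1],[7.2,0,0.7,0,-1.25,0,1],[7.2,0,1,0,-1.25,0,1],[7.1,0,1.2,0,-1.25,0,1],[7.1,0,1.5,0,-1.25,0,1],[7,0,1.7,0,-1.25,0,1],[7,0,1.9,0,-1.25,0,1],[0,0,0,0,0,0,1]])

```text
time_s: 10.75
eef_pos: [0.6298, -0.1074, 0.2111]
orientation: [[0.922, 0.353, 0.161], [0.347, -0.936, 0.062], [0.172, -0.001, -0.985]]
wrist_force: [-0.0, 0.2, 0.0]
finger_gap: 0.0
grip_force: 0.0
```

```bash
python3 -c "
from h import *
o,R,p=status()
f=arm.grab_frame('side'); u,w=proj(f,[[.55,-.13,.15]])[0].astype(int)
cv2.imwrite('pics/c6.png',cv2.resize(f['img'][w-75:w+75,u-75:u+75],(500,500),interpolation=cv2.INTER_CUBIC))"
```

```text
t 10.75 tcp_box [ 69.8 -24.9 211.1] tip_box [ 72.7 -24.9 194.3] tilt deg 9.9 az_x 0.36 F [-0.   0.2  0. ] gap 0.0
q [ 0.24  0.4  -0.08  1.76 -0.08  0.83 -1.  ]
```

View pics/c6.png

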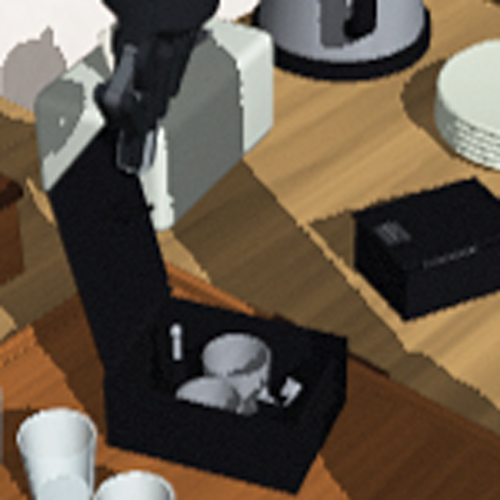

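The lid is past upright and leaning back at the fingertip (135,160). I'll withdraw upward and back, then let it settle.

Call:
step_arm(steps=[[0,0,0,0,0,0,1],[0,0,0,0,0,0,1],[-5,0,-5,0,0,0,1],[-10,0,-15,0,0,0,1],[-10,0,-25,0,0,0,1],[-15,0,-25,0,0,0,1],[-25,0,-20,0,0,0,1],[-30,0,-10,0,0,0,1],[-30,0,0,0,0,0,1],[-30,0,0,0,0,0,1]])

```text
time_s: 11.8
eef_pos: [0.4685, -0.1689, 0.2843]
orientation: [[0.922, 0.35, 0.163], [0.345, -0.937, 0.06], [0.174, 0.001, -0.985]]
wrist_force: [0.2, 0.1, 0.1]
finger_gap: -0.0
grip_force: 0.0
```

Call:
step_arm(steps=[[-20,0,0,0,0,0,1],[0,0,0,0,0,0,1],[0,0,0,0,0,0,1],[0,0,0,0,0,0,1],[0,0,0,0,0,0,1],[0,0,0,0,0,0,1],[0,0,0,0,0,0,1],[0,0,0,0,0,0,1],[0,0,0,0,0,0,1],[0,0,0,0,0,0,1]])

```text
time_s: 12.8
eef_pos: [0.4516, -0.1751, 0.28]
orientation: [[0.923, 0.351, 0.161], [0.345, -0.937, 0.061], [0.172, -0.0, -0.985]]
wrist_force: [0.2, 0.4, 0.2]
finger_gap: 0.0002
grip_force: 0.0
```

Call:
step_arm(steps=[[0,0,0,0,0,0,1],[0,0,0,0,0,0,1],[0,0,0,0,0,0,1],[0,0,0,0,0,0,1],[0,0,0,0,0,0,1],[0,0,0,0,0,0,1]])

```text
time_s: 13.4
eef_pos: [0.4516, -0.1751, 0.28]
orientation: [[0.923, 0.35, 0.161], [0.345, -0.937, 0.061], [0.172, -0.0, -0.985]]
wrist_force: [0.4, 0.3, 0.4]
finger_gap: -0.0001
grip_force: 0.0
```

```bash
python3 -c "
from h import *
o,R,p=status()
f=arm.grab_frame('side'); im=f['img'].copy()
c,s=np.cos(B[2]),np.sin(B[2])
for th,col in((1.65,(0,0,255)),(1.87,(0,255,255))):
    for y in(-.052,.052):
        x=.066-.142*np.cos(th); u=proj(f,[[B[0]+c*x-s*y,B[1]+s*x+c*y,.077+.142*np.sin(th)]])[0]; cv2.circle(im,tuple(np.round(u).astype(int)),1,col,-1)
cv2.imwrite('pics/c7.png',cv2.resize(im[80:300,140:360],(600,600),interpolation=cv2.INTER_CUBIC))"
```

```text
t 13.4 tcp_box [-120.9  -25.9  280. ] tip_box [-118.   -25.9  263.3] tilt deg 9.9 az_x 0.358 F [0.4 0.3 0.4] gap -0.0001
q [ 0.42  0.07 -0.02  2.03 -0.15  0.93 -0.73]
```

View pics/c7.png

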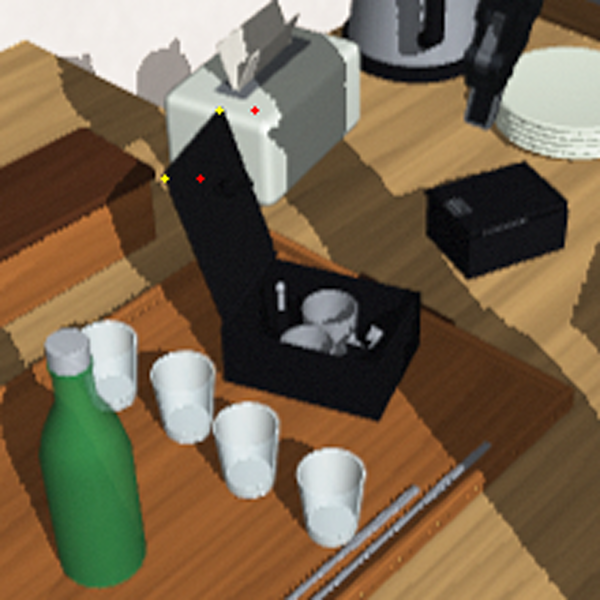

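The lid's edge corners (165,180) and (220,112) lie on the yellow marks for 1.87 rad, so it rests at its stop. The box and the bystanders have not moved, and the arm is clear.

```bash
python3 -c "
from cell import arm
print(arm.finish_job())"
```

```text
the job is handed in; nothing more can be done
None
```

The black box on the tray is open: I pressed the pad to trip the catch, let the lid spring ajar, then pushed it over to rest at its 1.87 rad stop, with the box and everything else still in place, and handed the job in at about 13.5 s (no verdict was returned).

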